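# Index the jar-filling carousel with its handwheel

## Robot

A 7-joint arm with a two-finger parallel gripper is mounted at the origin on the work surface. World frame = base frame: x ahead of the robot, y to its left, z up, the work surface at z = 0. Lengths are in m, angles in rad, forces in N, time in s.
With the tool pointing down it reaches from about 0.4 to 0.85 m from the base axis. Payload 4.5 kg.
Tool frame: the origin (TCP) lies midway between the tips of the shut fingers; the grasp point (between the pads) lies behind it (r.grip_point_offset is the z of the grasp point in the tool frame, in m); z points along the fingers, y is the line along which they close (so a half turn about z gives the same grasp; the last joint's range is limited). The gripper opens to 88 mm and grips with 3 to 60 N. Pads are 18 mm wide; open, the fingers measure 123 mm over their backs; the gripper's body (75 mm by 187 mm) begins 45 mm behind the grasp point.
Start: joints at [1.237, 0.689, -0.195, 1.565, 0.157, 0.902, -0.215], TCP at [0.225, -0.583, 0.239] pointing down, gripper open.
Joint ranges: [-3.01, 3.01], [-0.46, 2.08], [-1.47, 1.51], [0.13, 2.56], [-1, 4.14], [0.04, 2.09], [-2.66, 2.66]. Speed limits (rad/s): [2.57, 2.57, 3.14, 3.14, 3.14, 3.14, 3.14].

## Interface

Orientations are given as a unit quaternion [x, y, z, w].
In Python, from plant import r, optics, workorder gives the robot as it stands.
- The arm moves only by the shell command python3 -m creep 'ROWS' [FORCE]. ROWS is JSON, a list of rows, each an object of numbers: "grip": the gripper command: -1 is shut, 1 is fully open, values between are in proportion; "tx", "ty", "tz": the shift along the tool's x, y, z in cm; "spin": the turn about the tool's z in degrees. In form: [{"grip": .., "tx": .., "ty": .., "tz": .., "spin": ..}, ...]. A call has 1 to 8 rows; each row shifts and turns the commanded pose from where the row before left it, along the tool's axes as they then stand; what a row does not reach is not made up. A row lasts 1/12 s, in which the tool goes at most 41.7 mm and 7.16 degrees, less where a joint would pass 70% of its speed; a pose out of reach is approached as far as the arm can. A call with a gripper value outside its range is refused whole. The fingers move at their own pace and stop on an object; FORCE is the grip in N (left out, the last holds). Time passes only in rows, so rows that do not move let the fingers close. It gives the time, the measured TCP pose, the force, the opening and the grip force at its end, in the units of the state.
- r.get_state(): the state, without advancing time (a new reading comes with each control period).
- optics.snapshot(name): name is "scene" or "side" or "wrist"; returns (picture, depth): 400x640x3 uint8, red, green, blue; 400x640 float32, m along the optical axis (not along the pixel's ray), 0 where there is no reading.
- optics.get_calibration(name): a dict with "fx", "fy", "cx", "cy" (pixels), "D" ([k1, k2, p1, p2, k3] as OpenCV has them; the pictures are not rectified), "extrinsics" (4x4, takes a point from world to camera coordinates). Camera axes: x right, y down, z forward; pixel columns grow to the right and rows downward; lengths in m; the calibration is good to about 2 mm. A picture is of the moment at which its call begins: read the wrist's pose just before it. get_calibration takes no time and is no camera call; for the wrist camera it gives the pose at the moment of the call.
- workorder.finish_job(): hands the job in; it is judged then, once.
The state is a dict: "clock": time; "q": joint angles; "qd": joint speeds; "joint_torque": joint torques, N m; "tool_pos": TCP position; "eef_rot": TCP orientation; "contact_force": force on the tool from outside, world axes, zero at the start; "moment": the same for the moment, N m; "opening": opening from 0.0 (shut) to 1.0 (fully open); "finger_force": force on a finger pad.
Only numpy, scipy, OpenCV 4.12 (cv2) and the standard library are available. Lean on these libraries where they do the work, as an engineer would, in place of code of your own. Each camera call takes 0.05 s, during which the arm holds its last target. There are 200 camera calls.

## Task

One jar on the filling carousel still has no cap: wind the carousel round with its handwheel, one full turn for each place, until that open jar stands centred under the dispenser spout, then let go of the handle. Move the carousel by the handwheel only, without touching its plate or the jars, and leave the other things on the bench where they are.

Things in the scene. Friction and masses are not known exactly. Their poses are not given: they have to be found in the camera images.
- filling_stand: fixed stand of a hand-indexed jar-filling carousel: grey base plate, white worm-gear housing under the carousel, worm shaft to a white mitre gearbox (70 mm cube) carrying the handwheel, 330 mm column with dispenser (400 mm high). Origin on the bench under the carousel's axis, z up. In its x, y: handwheel axis (-110, -250) mm, spout (52, 91), column (103, 178).
- carousel: round aluminium plate, 296 mm across, upper face 88 mm above the bench, eight nests 45 degrees apart on a 105 mm radius (four pins 14 mm high, 1.7 mm play round a jar). Origin on the axis, at the plate's underside. At the start an empty nest is exactly under the spout. Geared 8 to 1: a full turn of the handwheel moves it one nest in the wheel's own sense. Not to be touched.
- handwheel (a joint): angle of the polished aluminium three-spoke handwheel (138 mm across, lying level, axis vertical, top of the rim 129 mm above the bench), rad; 0 at the start, grows clockwise seen from above, counts on over many turns; may be wound either way. Light friction (2 to 3 N at the handle); stays where it is left.
- wheel_axis (a point): point on the handwheel's vertical axis, 135 mm above the bench; fixed
- handle (a point): point on the axis of the wheel's upright crank handle, 25 mm below its top, 175 mm above the bench. Black round grip, 23 mm across, standing 130 to 200 mm above the bench, 55 mm from the wheel's axis; it revolves freely on its pin, so the hand need not turn. At the start, and after each full turn, it stands at the index pointer, a steel blade beside the rim (stand's -x side).
- spout (a point): tip of the dispenser's downward spout (7 mm across), 200 mm above the bench, fixed, 105 mm from the carousel's axis
- open_jar: the only jar without a cap: amber glass, 52 mm across, 74 mm high, open mouth; origin at the centre of its underside. It stands in a nest two or three places from the spout, on one side or the other.
- well_plate_1: clear six-well plate, 128 x 86 x 18 mm, lying on the bench near the carousel; origin under its centre
- well_plate_2: another such well plate; origin under its centre
- petri_stack: stack of four petri dishes, 90 mm across, 56 mm high, on the bench beside the mitre gearbox; origin under its centre
- tip_box: blue pipette-tip box with clear lid, 118 x 82 x 95 mm; origin under its centre
- wash_bottle: white wash bottle, 74 mm across, about 200 mm high; origin under its centre
- foil_dish: glass dish under a foil cover, 108 mm across, 55 mm high; origin under its centre
- pipette: hand pipette lying on the bench, about 245 mm long; origin on the bench under its middle
- capped_jar_1: amber glass jar, 52 mm across, closed with a white 50 mm screw cap, 78 mm high with it; stands in a nest of the carousel; origin at the centre of its underside
- capped_jar_2: amber glass jar, 52 mm across, closed with a white 50 mm screw cap, 78 mm high with it; stands in a nest of the carousel; origin at the centre of its underside
- capped_jar_3: amber glass jar, 52 mm across, closed with a white 50 mm screw cap, 78 mm high with it; stands in a nest of the carousel; origin at the centre of its underside
- capped_jar_4: amber glass jar, 52 mm across, closed with a white 50 mm screw cap, 78 mm high with it; stands in a nest of the carousel; origin at the centre of its underside

How it is judged:
At the end, for the whole second after the job is handed in: The open jar's centre is within 8 mm (horizontally) of the spout's axis; it and all four capped jars stand upright (within 0.1 rad) on the carousel plate in their nests; the handwheel is at rest (below 0.05 rad/s) (horizontal distance between open_jar and spout below 0.008 m and angle between each of open_jar, capped_jar_1, capped_jar_2, capped_jar_3, capped_jar_4's own z axis and vertical below 0.1 rad and z of open_jar in the frame of carousel between 0.006 and 0.015 m and velocity of joint handwheel between -0.05 and 0.05 rad/s and z of capped_jar_1 in the frame of carousel between 0.006 and 0.015 m and z of capped_jar_2 in the frame of carousel between 0.006 and 0.015 m and z of capped_jar_3 in the frame of carousel between 0.006 and 0.015 m and z of capped_jar_4 in the frame of carousel between 0.006 and 0.015 m); the robot touches nothing.
It fails at once if the robot touches the carousel plate itself (more than 1 N) (contact force between any of the fingers, the arm and carousel above 1 N).
It fails at once if the robot touches a jar (more than 1 N) (contact force between any of the fingers, the arm and open_jar above 1 N or contact force between any of the fingers, the arm and capped_jar_1 above 1 N or contact force between any of the fingers, the arm and capped_jar_2 above 1 N or contact force between any of the fingers, the arm and capped_jar_3 above 1 N or contact force between any of the fingers, the arm and capped_jar_4 above 1 N).
It fails at once if something else on the bench is shifted by more than 20 mm (distance of any of well_plate_1, well_plate_2, petri_stack, tip_box, wash_bottle, foil_dish, pipette from where it was at the start of the episode above 0.02 m).
It also fails if it takes over 67 s, if anything falls off the work surface, if the arm or the gripper's body presses on something with over 40 N, if the wrist force passes 120 N, or if a joint passes its speed limit or range.

## Working session

There is one attempt and no reset: what is moved stays moved. The work goes in short steps, Python scripts to look and compute and a shell command to move; the robot and the scene stay as the last step left them, time stands still between calls to the robot, and variables do not carry over. Pictures are saved under pics/ and viewed, at most 10 in all, crops included, and the job is handed in when it is done.

```bash
mkdir -p pics; ls; cat > h.py <<'E'
import numpy as np, cv2
from plant import r, optics, workorder
def snap(n,f):
    c=optics.get_calibration(n); im,d=optics.snapshot(n); cv2.imwrite('pics/'+f,im[:,:,::-1]); np.save('pics/'+f+'.npy',d); return im,d,c
def ray(c,px):
    K=np.array([[c['fx'],0,c['cx']],[0,c['fy'],c['cy']],[0,0,1]]); u=cv2.undistortPoints(np.array(px,float).reshape(-1,1,2),K,np.array(c['D']))[:,0]
    T=np.array(c['extrinsics']); R,t=T[:3,:3],T[:3,3]; return -R.T@t,(np.c_[u,np.ones(len(u))])@R
def plane(c,px,z):
    o,d=ray(c,px); return o+d*((z-o[2])/d[:,2])[:,None]
def cloud(c,d):
    v,u=np.nonzero(d>0); o,dr=ray(c,np.c_[u,v]); return o+dr*d[v,u][:,None],u,v
E
python3 - <<'E'
from h import *
s=r.get_state(); print(s['clock'],s['tool_pos'],s['eef_rot'],s['opening'],r.grip_point_offset)
for n in ['scene','side']: snap(n,n+'1.png')
E
```

```text
pics
0.0 [ 0.22445304 -0.58261646  0.23790436] [ 9.83126239e-01  1.82926053e-01 -2.43629759e-04 -8.93095577e-04] 0.9996926425080105 -0.0187
```

View pics/scene1.png

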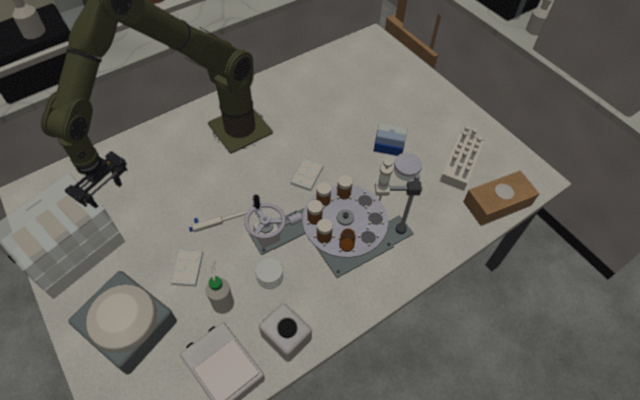

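View pics/side1.png

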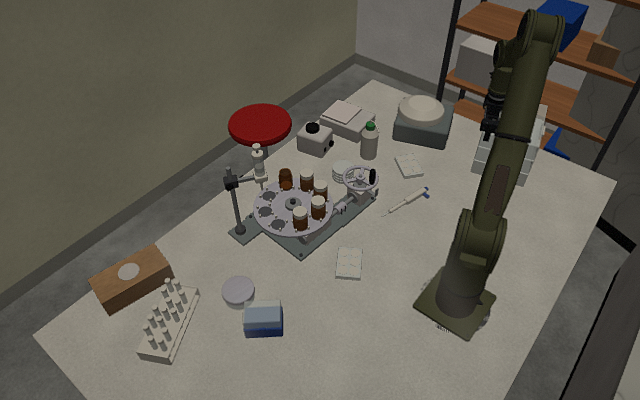

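The scene view shows the carousel hub at about (345,215), the handwheel at (266,222) with its black handle at (257,202), and the open jar at (347,240). The spout and column are at about (385,188) and (405,225). The side view shows the handle at (373,177), the wheel at (361,181), the open jar at (286,180) and the hub at (293,203).

```bash
python3 - <<'E'
from h import *
ims=[]
P={}
for n,ctr,bx in [('scene',(345,215),(225,150,435,285)),('side',(293,203),(215,135,400,260))]:
    im=cv2.imread(f'pics/{n}1.png'); d=np.load(f'pics/{n}1.png.npy'); c=optics.get_calibration(n)
    pts,u,v=cloud(c,d); x0,y0,x1,y1=bx
    m=(u>x0)&(u<x1)&(v>y0)&(v<y1); p=pts[m]; 
    # plate points: z 0.083..0.093 ; fit circle through convex hull
    q=p[(abs(p[:,2]-.088)<.004)]; c0=plane(c,[ctr],.088)[0]; q=q[np.linalg.norm(q[:,:2]-c0[:2],axis=1)<.19]
    (cx,cy),rad=cv2.minEnclosingCircle(q[:,:2].astype(np.float32)); print(n,'plate',cx,cy,rad,c0,len(q))
    # rim points
    w0=plane(c,[(266,222) if n=='scene' else (361,181)],.129)[0]
    q=p[(abs(p[:,2]-.126)<.006)]; q=q[np.linalg.norm(q[:,:2]-w0[:2],axis=1)<.09]
    if len(q): print('wheel',cv2.minEnclosingCircle(q[:,:2].astype(np.float32)),w0,len(q))
    q=p[(p[:,2]>.145)&(p[:,2]<.21)]; q=q[np.linalg.norm(q[:,:2]-w0[:2],axis=1)<.09]
    if len(q): print('handle',np.median(q,0),q[:,2].max(),len(q))
    hs=(257,202) if n=='scene' else (373,177); print('h ray .165',plane(c,[hs],.165)[0])
    jr=(347,234) if n=='scene' else (287,173); print('jar top',plane(c,[jr],.165)[0])
    cr=cv2.resize(im[y0:y1,x0:x1],None,fx=3.7,fy=3.7,interpolation=cv2.INTER_CUBIC); cv2.imwrite(f'pics/{n}1c.png',cv2.convertScaleAbs(cr,alpha=1.3))
E
```

```text
scene plate 0.6506572365760803 0.05626872926950455 0.15010188519954681 [0.63801677 0.06721889 0.088     ] 2417
wheel ((0.5222593545913696, -0.18343311548233032), 0.07041461765766144) [ 0.53323753 -0.18494368  0.129     ] 527
handle [ 0.47373631 -0.18377849  0.18070015] 0.20854433031812958 85
h ray .165 [ 0.47017406 -0.17874657  0.165     ]
jar top [ 0.73635501 -0.00424231  0.165     ]
side plate 0.6519498825073242 0.06538298726081848 0.15075460076332092 [0.6573131  0.05343835 0.088     ] 1825
wheel ((0.5237432718276978, -0.17818407714366913), 0.07011956721544266) [ 0.50639214 -0.16186667  0.129     ] 338
handle [ 0.4664565  -0.16977539  0.17564484] 0.20178777130736347 79
h ray .165 [ 0.46401943 -0.17469616  0.165     ]
jar top [0.72423388 0.00510127 0.165     ]
```

View pics/scene1c.png

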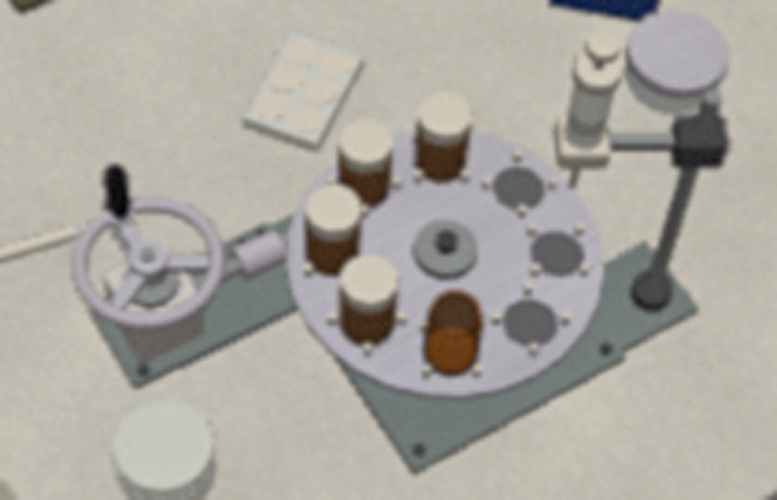

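Two measurements agree. The carousel axis is at about (0.651, 0.061), the wheel axis at (0.523, -0.181) and the handle at about (0.468, -0.177). The stand's yaw is about -4°. The spout is over the nest at crop pixel (557,253), and the open jar is two places clockwise of it, so it needs two counter-clockwise turns. I'll align the tool with the world axes and go above the handle.

```bash
python3 -m creep '[{"grip":1,"spin":7},{"grip":1,"spin":7},{"grip":1,"spin":7},{"grip":1}]'; python3 -m creep '[{"grip":1,"tx":2,"ty":-3.3},{"grip":1,"tx":2,"ty":-3.3},{"grip":1,"tx":2,"ty":-3.3},{"grip":1,"tx":2,"ty":-3.3},{"grip":1,"tx":2,"ty":-3.3},{"grip":1,"tx":2,"ty":-3.3},{"grip":1,"tx":2,"ty":-3.3},{"grip":1,"tx":2,"ty":-3.3}]'; python3 -m creep '[{"grip":1,"tx":2,"ty":-3.3},{"grip":1,"tx":2,"ty":-3.3},{"grip":1,"tx":2,"ty":-3.3},{"grip":1,"tx":2,"ty":-3.3},{"grip":1},{"grip":1}]'
python3 - <<'E'
from h import *
s=r.get_state(); print(s['clock'],s['tool_pos'],s['eef_rot'],s['q'])
im,d,c=snap('wrist','w1.png'); p,u,v=cloud(c,d)
h=p[(p[:,2]>.15)&(p[:,2]<.205)&(np.hypot(p[:,0]-.468,p[:,1]+.177)<.05)]
print('handle',len(h),h.mean(0) if len(h) else '',h.min(0),h.max(0))
w=p[(abs(p[:,2]-.126)<.006)&(np.hypot(p[:,0]-.523,p[:,1]+.181)<.09)]
print('wheel',len(w),cv2.minEnclosingCircle(w[:,:2].astype(np.float32)) if len(w) else '')
E
```

```text
0.1 [ 0.22448996 -0.58269433  0.23799445] [ 9.83130525e-01  1.82903572e-01 -1.99808958e-04 -7.83409477e-04] [ 1.23679569  0.68989492 -0.19451814  1.56623611  0.15728852  0.90246758
 -0.21508965]$[0]: bad value
$[0]: bad value
$[0]: bad value
Traceback (most recent call last):
ValueError: zero-size array to reduction operation minimum which has no identity
```

View pics/w1.png

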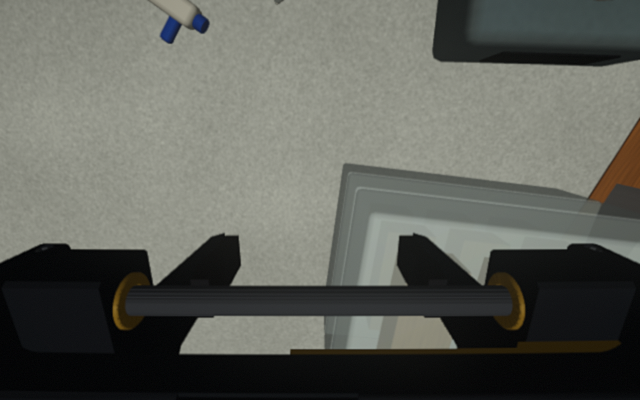

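The arm didn't move: the rows were refused, and the wrist view shows only bare bench with the fingers at (240,250) and (400,250). Each row probably needs all five fields.

```bash
python3 -m creep '[{"grip":1,"tx":0,"ty":0,"tz":0,"spin":7},{"grip":1,"tx":0,"ty":0,"tz":0,"spin":7},{"grip":1,"tx":0,"ty":0,"tz":0,"spin":7},{"grip":1,"tx":0,"ty":0,"tz":0,"spin":0}]'
```

```text
clock: 0.48
tool_pos: [0.2248, -0.583, 0.2385]
eef_rot: [1.0, -0.001, -0.0, -0.0]
contact_force: [-0.5, -0.5, 0.5]
opening: 0.997
finger_force: 0.0
```

```bash
python3 -m creep '[{"grip":1,"tx":2,"ty":-3.3,"tz":0,"spin":0},{"grip":1,"tx":2,"ty":-3.3,"tz":0,"spin":0},{"grip":1,"tx":2,"ty":-3.3,"tz":0,"spin":0},{"grip":1,"tx":2,"ty":-3.3,"tz":0,"spin":0},{"grip":1,"tx":2,"ty":-3.3,"tz":0,"spin":0},{"grip":1,"tx":2,"ty":-3.3,"tz":0,"spin":0},{"grip":1,"tx":2,"ty":-3.3,"tz":0,"spin":0},{"grip":1,"tx":2,"ty":-3.3,"tz":0,"spin":0}]' && python3 -m creep '[{"grip":1,"tx":2,"ty":-3.3,"tz":0,"spin":0},{"grip":1,"tx":2,"ty":-3.3,"tz":0,"spin":0},{"grip":1,"tx":2,"ty":-3.3,"tz":0,"spin":0},{"grip":1,"tx":0,"ty":-3.3,"tz":0,"spin":0},{"grip":1,"tx":0,"ty":0,"tz":0,"spin":0},{"grip":1,"tx":0,"ty":0,"tz":0,"spin":0}]'
python3 - <<'E'
from h import *
s=r.get_state(); print(s['clock'],s['tool_pos'],s['eef_rot'],s['q'])
im,d,c=snap('wrist','w2.png'); p,u,v=cloud(c,d)
h=p[(p[:,2]>.14)&(p[:,2]<.21)&(np.hypot(p[:,0]-.468,p[:,1]+.177)<.05)]
print('handle',len(h))
if len(h): print(h.mean(0),h.min(0),h.max(0)); t=h[h[:,2]>.195]; print(len(t),t.mean(0) if len(t) else '')
w=p[(abs(p[:,2]-.126)<.006)&(np.hypot(p[:,0]-.523,p[:,1]+.181)<.09)]
print('wheel',len(w),cv2.minEnclosingCircle(w[:,:2].astype(np.float32)) if len(w) else '')
E
```

```text
clock: 1.15
tool_pos: [0.385, -0.3173, 0.2388]
eef_rot: [1.0, 0.003, -0.0, 0.0]
contact_force: [0.5, 0.9, -0.1]
opening: 1.001
finger_force: 0.0
clock: 1.65
tool_pos: [0.4445, -0.1848, 0.2387]
eef_rot: [1.0, 0.005, -0.0, -0.0]
contact_force: [0.6, -0.8, 0.5]
opening: 1.003
finger_force: 0.0
1.65 [ 0.44448153 -0.1847797   0.23866042] [ 9.99989118e-01  4.64231307e-03 -2.87392301e-04 -3.60741018e-04] [ 0.32677255  0.50377737 -0.04300849  1.9910876   0.03351789  0.6481483
 -1.29914964]
handle 995
[ 0.47006931 -0.1776924   0.18855339] [ 0.45686745 -0.18857155  0.14494781] [ 0.47766158 -0.16639296  0.20059008]
521 [ 0.46676858 -0.17725977  0.19731022]
wheel 10170 ((0.5211419463157654, -0.18087999522686005), 0.06925193220376968)
```

View pics/w2.png

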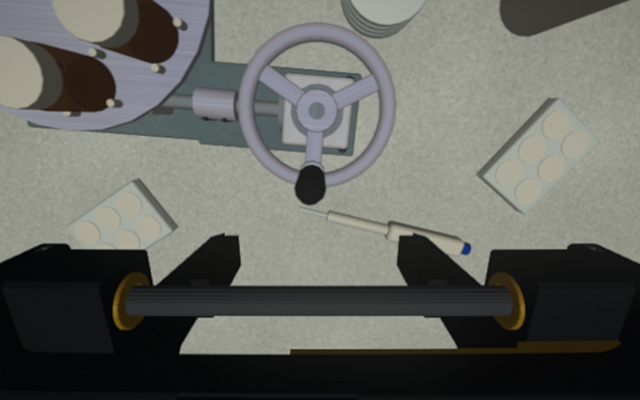

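The wrist view shows the wheel hub at (317,110) and the handle at (311,185), with its top centre at (0.467, -0.177). The jars, petri stack and pipette are all clear of the fingers. Next I'll move over the handle, descend and close.

```bash
python3 -m creep '[{"grip":1,"tx":2.25,"ty":-0.75,"tz":0,"spin":0},{"grip":1,"tx":0,"ty":0,"tz":2,"spin":0},{"grip":1,"tx":0,"ty":0,"tz":2,"spin":0},{"grip":1,"tx":0,"ty":0,"tz":2,"spin":0},{"grip":1,"tx":0,"ty":0,"tz":2,"spin":0},{"grip":1,"tx":0,"ty":0,"tz":0,"spin":0},{"grip":1,"tx":0,"ty":0,"tz":0,"spin":0},{"grip":1,"tx":0,"ty":0,"tz":0,"spin":0}]' && python3 -m creep '[{"grip":-1,"tx":0,"ty":0,"tz":0,"spin":0},{"grip":-1,"tx":0,"ty":0,"tz":0,"spin":0},{"grip":-1,"tx":0,"ty":0,"tz":0,"spin":0},{"grip":-1,"tx":0,"ty":0,"tz":0,"spin":0},{"grip":-1,"tx":0,"ty":0,"tz":0,"spin":0},{"grip":-1,"tx":0,"ty":0,"tz":0,"spin":0},{"grip":-1,"tx":0,"ty":0,"tz":0,"spin":0},{"grip":-1,"tx":0,"ty":0,"tz":0,"spin":0}]' 20
python3 - <<'E'
import numpy as np
a0=np.deg2rad(176); a=a0+np.deg2rad(15)*np.arange(25)
x=5.5*np.cos(a);y=5.5*np.sin(a)
print(np.c_[np.diff(x),-np.diff(y)].round(2).tolist())
E
```

```text
clock: 2.37
tool_pos: [0.4669, -0.1808, 0.1595]
eef_rot: [1.0, -0.0, 0.001, 0.0]
contact_force: [0.6, -0.3, 1.2]
opening: 1.001
finger_force: 0.0
clock: 3.03
tool_pos: [0.4667, -0.1794, 0.1587]
eef_rot: [1.0, 0.001, -0.0, 0.0]
contact_force: [0.6, 0.3, -0.1]
opening: 0.42
finger_force: 0.0
[[0.09, 1.43], [0.46, 1.36], [0.79, 1.2], [1.08, 0.95], [1.28, 0.64], [1.41, 0.29], [1.43, -0.09], [1.36, -0.46], [1.2, -0.79], [0.95, -1.08], [0.64, -1.28], [0.29, -1.41], [-0.09, -1.43], [-0.46, -1.36], [-0.79, -1.2], [-1.08, -0.95], [-1.28, -0.64], [-1.41, -0.29], [-1.43, 0.09], [-1.36, 0.46], [-1.2, 0.79], [-0.95, 1.08], [-0.64, 1.28], [-0.29, 1.41]]
```

```bash
python3 -m creep '[{"grip":-1,"tx":0,"ty":0,"tz":0,"spin":0},{"grip":-1,"tx":0,"ty":0,"tz":0,"spin":0},{"grip":-1,"tx":0,"ty":0,"tz":0,"spin":0},{"grip":-1,"tx":0,"ty":0,"tz":0,"spin":0},{"grip":-1,"tx":0,"ty":0,"tz":0,"spin":0},{"grip":-1,"tx":0,"ty":0,"tz":0,"spin":0}]' 20
```

```text
clock: 3.53
tool_pos: [0.4667, -0.1791, 0.1587]
eef_rot: [1.0, 0.001, -0.0, -0.0]
contact_force: [-0.6, 1.8, 0.1]
opening: 0.255
finger_force: 20.0
```

```bash
python3 -m creep '[{"grip":-1,"tx":0.09,"ty":1.43,"tz":0,"spin":0},{"grip":-1,"tx":0.46,"ty":1.36,"tz":0,"spin":0},{"grip":-1,"tx":0.79,"ty":1.2,"tz":0,"spin":0},{"grip":-1,"tx":1.08,"ty":0.95,"tz":0,"spin":0},{"grip":-1,"tx":1.28,"ty":0.64,"tz":0,"spin":0},{"grip":-1,"tx":1.41,"ty":0.29,"tz":0,"spin":0},{"grip":-1,"tx":0,"ty":0,"tz":0,"spin":0},{"grip":-1,"tx":0,"ty":0,"tz":0,"spin":0}]'
```

```text
clock: 4.2
tool_pos: [0.5194, -0.2367, 0.1587]
eef_rot: [1.0, 0.001, 0.001, -0.001]
contact_force: [2.0, 4.2, 0.2]
opening: 0.253
finger_force: 20.0
```

```bash
python3 -m creep '[{"grip":-1,"tx":1.43,"ty":-0.09,"tz":0,"spin":0},{"grip":-1,"tx":1.36,"ty":-0.46,"tz":0,"spin":0},{"grip":-1,"tx":1.2,"ty":-0.79,"tz":0,"spin":0},{"grip":-1,"tx":0.95,"ty":-1.08,"tz":0,"spin":0},{"grip":-1,"tx":0.64,"ty":-1.28,"tz":0,"spin":0},{"grip":-1,"tx":0.29,"ty":-1.41,"tz":0,"spin":0},{"grip":-1,"tx":0,"ty":0,"tz":0,"spin":0}]' && python3 -m creep '[{"grip":-1,"tx":-0.09,"ty":-1.43,"tz":0,"spin":0},{"grip":-1,"tx":-0.46,"ty":-1.36,"tz":0,"spin":0},{"grip":-1,"tx":-0.79,"ty":-1.2,"tz":0,"spin":0},{"grip":-1,"tx":-1.08,"ty":-0.95,"tz":0,"spin":0},{"grip":-1,"tx":-1.28,"ty":-0.64,"tz":0,"spin":0},{"grip":-1,"tx":-1.41,"ty":-0.29,"tz":0,"spin":0},{"grip":-1,"tx":0,"ty":0,"tz":0,"spin":0}]'
```

```text
clock: 4.78
tool_pos: [0.5767, -0.1828, 0.1587]
eef_rot: [1.0, 0.003, -0.001, -0.001]
contact_force: [-2.0, 2.3, 2.5]
opening: 0.25
finger_force: 20.0
clock: 5.37
tool_pos: [0.5232, -0.1267, 0.1587]
eef_rot: [1.0, 0.001, -0.001, -0.0]
contact_force: [-2.1, 1.8, 0.5]
opening: 0.255
finger_force: 20.0
```

The handle is tracking the circle well with low forces. I'll finish the first turn and start the second.

```bash
python3 -m creep '[{"grip":-1,"tx":-1.43,"ty":0.09,"tz":0,"spin":0},{"grip":-1,"tx":-1.36,"ty":0.46,"tz":0,"spin":0},{"grip":-1,"tx":-1.2,"ty":0.79,"tz":0,"spin":0},{"grip":-1,"tx":-0.95,"ty":1.08,"tz":0,"spin":0},{"grip":-1,"tx":-0.64,"ty":1.28,"tz":0,"spin":0},{"grip":-1,"tx":-0.29,"ty":1.41,"tz":0,"spin":0},{"grip":-1,"tx":0,"ty":0,"tz":0,"spin":0}]' && python3 -m creep '[{"grip":-1,"tx":0.09,"ty":1.43,"tz":0,"spin":0},{"grip":-1,"tx":0.46,"ty":1.36,"tz":0,"spin":0},{"grip":-1,"tx":0.79,"ty":1.2,"tz":0,"spin":0},{"grip":-1,"tx":1.08,"ty":0.95,"tz":0,"spin":0},{"grip":-1,"tx":1.28,"ty":0.64,"tz":0,"spin":0},{"grip":-1,"tx":1.41,"ty":0.29,"tz":0,"spin":0},{"grip":-1,"tx":0,"ty":0,"tz":0,"spin":0}]'
```

```text
clock: 5.95
tool_pos: [0.4667, -0.1821, 0.1587]
eef_rot: [1.0, -0.001, 0.0, 0.001]
contact_force: [-1.8, -1.7, 0.6]
opening: 0.253
finger_force: 20.0
clock: 6.53
tool_pos: [0.5219, -0.2367, 0.1587]
eef_rot: [1.0, 0.002, 0.002, -0.0]
contact_force: [2.6, 1.5, 0.9]
opening: 0.249
finger_force: 20.0
```

```bash
python3 -m creep '[{"grip":-1,"tx":1.43,"ty":-0.09,"tz":0,"spin":0},{"grip":-1,"tx":1.36,"ty":-0.46,"tz":0,"spin":0},{"grip":-1,"tx":1.2,"ty":-0.79,"tz":0,"spin":0},{"grip":-1,"tx":0.95,"ty":-1.08,"tz":0,"spin":0},{"grip":-1,"tx":0.64,"ty":-1.28,"tz":0,"spin":0},{"grip":-1,"tx":0.29,"ty":-1.41,"tz":0,"spin":0},{"grip":-1,"tx":0,"ty":0,"tz":0,"spin":0}]' && python3 -m creep '[{"grip":-1,"tx":-0.09,"ty":-1.43,"tz":0,"spin":0},{"grip":-1,"tx":-0.46,"ty":-1.36,"tz":0,"spin":0},{"grip":-1,"tx":-0.79,"ty":-1.2,"tz":0,"spin":0},{"grip":-1,"tx":-1.08,"ty":-0.95,"tz":0,"spin":0},{"grip":-1,"tx":-1.28,"ty":-0.64,"tz":0,"spin":0},{"grip":-1,"tx":-1.41,"ty":-0.29,"tz":0,"spin":0},{"grip":-1,"tx":0,"ty":0,"tz":0,"spin":0}]' && python3 -m creep '[{"grip":-1,"tx":-1.43,"ty":0.09,"tz":0,"spin":0},{"grip":-1,"tx":-1.36,"ty":0.46,"tz":0,"spin":0},{"grip":-1,"tx":-1.2,"ty":0.79,"tz":0,"spin":0},{"grip":-1,"tx":-0.95,"ty":1.08,"tz":0,"spin":0},{"grip":-1,"tx":-0.64,"ty":1.28,"tz":0,"spin":0},{"grip":-1,"tx":-0.29,"ty":1.41,"tz":0,"spin":0},{"grip":-1,"tx":0,"ty":0,"tz":0,"spin":0},{"grip":-1,"tx":0,"ty":0,"tz":0,"spin":0}]'
```

```text
clock: 7.12
tool_pos: [0.5767, -0.1823, 0.1587]
eef_rot: [1.0, 0.003, -0.001, -0.001]
contact_force: [-3.5, 3.7, 3.0]
opening: 0.247
finger_force: 20.0
clock: 7.7
tool_pos: [0.5236, -0.1267, 0.1587]
eef_rot: [1.0, 0.001, -0.001, -0.0]
contact_force: [-1.3, 1.0, -0.2]
opening: 0.255
finger_force: 20.0
clock: 8.37
tool_pos: [0.4667, -0.1802, 0.1587]
eef_rot: [1.0, -0.0, -0.0, 0.0]
contact_force: [-2.9, -1.6, 2.0]
opening: 0.252
finger_force: 20.0
```

Two full turns are done and the tool is within about 1 mm of where it started. Now I'll release, let the fingers open fully, and rise straight up.

```bash
python3 -m creep '[{"grip":1,"tx":0,"ty":0,"tz":0,"spin":0},{"grip":1,"tx":0,"ty":0,"tz":0,"spin":0},{"grip":1,"tx":0,"ty":0,"tz":0,"spin":0},{"grip":1,"tx":0,"ty":0,"tz":0,"spin":0},{"grip":1,"tx":0,"ty":0,"tz":0,"spin":0},{"grip":1,"tx":0,"ty":0,"tz":0,"spin":0},{"grip":1,"tx":0,"ty":0,"tz":0,"spin":0},{"grip":1,"tx":0,"ty":0,"tz":0,"spin":0}]' && python3 -m creep '[{"grip":1,"tx":0,"ty":0,"tz":-2,"spin":0},{"grip":1,"tx":0,"ty":0,"tz":-3,"spin":0},{"grip":1,"tx":0,"ty":0,"tz":-3,"spin":0},{"grip":1,"tx":-2,"ty":0,"tz":-1,"spin":0},{"grip":1,"tx":-3,"ty":0,"tz":0,"spin":0},{"grip":1,"tx":0,"ty":0,"tz":0,"spin":0},{"grip":1,"tx":0,"ty":0,"tz":0,"spin":0}]'
python3 - <<'E'
from h import *
im,d,c=snap('wrist','w3.png'); p,u,v=cloud(c,d)
t=p[(p[:,2]>.195)&(p[:,2]<.203)&(np.hypot(p[:,0]-.468,p[:,1]+.177)<.05)]
print('handle',len(t),t.mean(0) if len(t) else '')
y=np.deg2rad(-4); R=np.array([[np.cos(y),-np.sin(y)],[np.sin(y),np.cos(y)]]); C=np.array([.651,.061]); sp=C+R@[.052,.091]; print('spout',sp)
for n in ['scene','side']:
    im,d,c=snap(n,n+'2.png'); p,u,v=cloud(c,d)
    T=c['extrinsics']; K=np.array([[c['fx'],0,c['cx']],[0,c['fy'],c['cy']],[0,0,1]])
    pr=lambda P: cv2.projectPoints(np.array([P],float),cv2.Rodrigues(np.array(T)[:3,:3])[0],np.array(T)[:3,3],K,np.array(c['D']))[0].ravel()
    print(n,'spout tip px',pr([*sp,.2]),'jar mouth px expected',pr([*sp,.164]))
ims=[cv2.resize(cv2.imread('pics/scene2.png')[150:285,225:435],(700,450)) ]
cv2.imwrite('pics/f1.png',ims[0]); cv2.imwrite('pics/f2.png',cv2.resize(cv2.imread('pics/side2.png')[135:260,215:400],(740,500)))
E
```

```text
clock: 9.03
tool_pos: [0.4668, -0.1793, 0.1588]
eef_rot: [1.0, 0.001, 0.0, 0.0]
contact_force: [-0.3, 0.1, 0.1]
opening: 0.834
finger_force: 0.0
clock: 9.62
tool_pos: [0.4153, -0.1797, 0.249]
eef_rot: [1.0, -0.0, -0.0, 0.0]
contact_force: [1.2, 0.5, -0.2]
opening: 1.0
finger_force: 0.0
handle 535 [ 0.46634504 -0.17923389  0.19726025]
spout [0.70922117 0.14815099]
scene spout tip px [380.21267275 199.94435961] jar mouth px expected [378.82634078 206.09529671]
side spout tip px [262.01929062 189.47099481] jar mouth px expected [263.01775791 196.72473563]
```

View pics/f1.png

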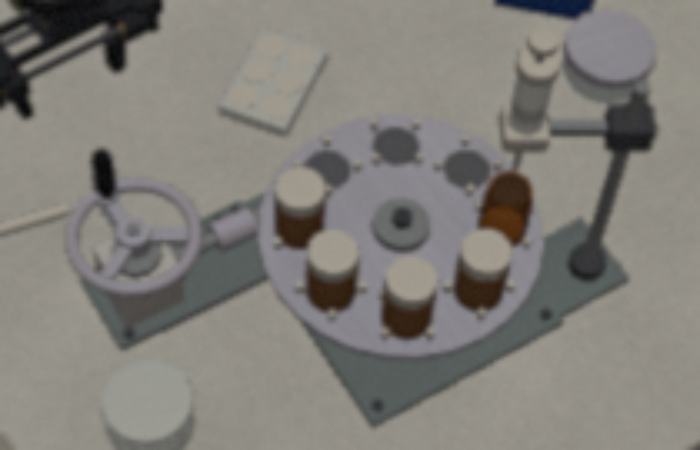

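View pics/f2.png

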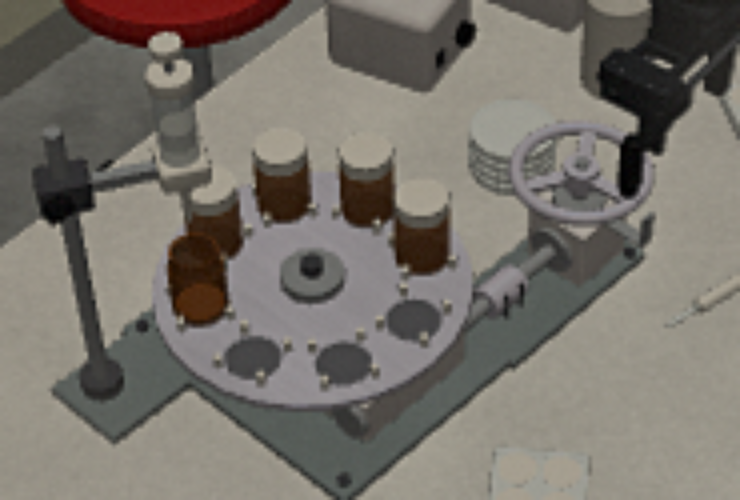

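The open jar stands under the spout in both views, at (508,195) in the scene crop and (197,265) in the side crop. All the jars are upright. The handle is back within 2 mm of its index, which is a carousel error of about 0.5 mm. The gripper is clear.

```bash
python3 -c "
from plant import workorder; print(workorder.finish_job())"
```

```text
the job is handed in; nothing more can be done
None
```

I wound the carousel two full turns counter-clockwise by its handwheel, so the open jar now stands under the spout, and the handle is released with the gripper clear; the job is handed in, but no verdict came back.

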